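# Make up the seasoning trays for the roast and the salad

### The job

Make up the seasoning trays for tonight's two dishes. The long tray is for the roast: stand the shorter, dark pepper mill in its wide deep well and the spice jar in its narrow well, and set the garlic bulb, stalk up, in its shallow dish; the short tray is for the salad: stand the taller, pale pepper mill in its wide well and the salt shaker in its narrow well. Each must sit upright, right down on the floor of its well; do not knock over a mill, the jar or the shaker, and leave the tomato, lemon and lime where they are.

Things in the scene. Friction and masses are not known exactly. Their poses are not given: they have to be found in the camera images.
- roast_tray: Long tray, fixed: pale beech, walnut ends, 296 mm along x, 100 along y, 30 high. Origin: centre of its underside, on the table. Three round wells in a row at y = 0 in its frame: wide well at x = +84 mm (74 mm across), narrow well at x = 0 (58 mm across), both cork-lined, floors 10 mm above the table; shallow bare dish at x = -84 mm (74 mm across, floor 20 mm above the table).
- salad_tray: Short tray, fixed, same make: 208 mm along x, 100 along y, 30 high. Origin: centre of its underside, on the table. Two round cork-lined wells at y = 0 in its frame, floors 10 mm above the table: wide well at x = +42 mm (74 mm across), narrow well at x = -42 mm (58 mm across).
- dark_mill: The shorter pepper mill, dark turned wood, 170 mm tall, base 58 mm across; its rounded head, 49 mm across, spans 123 to 159 mm above the base and does not turn. About 0.18 kg. Origin: centre of the underside; z up along its axis. 
- tall_mill: The taller pepper mill, pale turned wood, 200 mm tall, base 58 mm across; its rounded head, 50 mm across, spans 145 to 189 mm above the base and does not turn. About 0.18 kg. Origin: centre of the underside; z up along its axis. 
- spice_jar: Spice jar: round glass jar with a black cap, 44 mm across, 105 mm tall; the cap is fixed. About 0.11 kg. Origin: centre of the underside; z up along its axis. 
- salt_shaker: Salt shaker: small waisted glass shaker with a grey domed top, 44 mm across, 90 mm tall. About 0.1 kg. Origin: centre of the underside; z up along its axis. 
- garlic: Whole garlic bulb, whitish, about 53 mm across at its widest and 53 mm tall with its stalk. About 0.05 kg. Origin: under its base, on its axis; z up through the stalk.
- tomato: Tomato, 65 mm across, 66 mm high. Not needed: stays where it is. Origin: under its base.
- lemon: Lemon lying on its side, 78 x 55 x 56 mm. Not needed: stays where it is. Origin: under it.
- lime: Lime, 53 x 46 x 48 mm. Not needed: stays where it is. Origin: under it.
Mind the look-alikes: they are no part of the job. What is shaped like the salt_shaker but turquoise is not meant.

How it is judged:
At the end, for the whole second after the job is handed in: Mills, jar and shaker stand each in its own well: base within 10 mm of the well centre along the tray's x and y, 5 mm in height, tilt under 0.12 rad. Garlic base within 15 mm of the dish centre (x, y), 12 mm in height, tilt under 0.6. All at rest; tomato, lemon, lime moved under 30 mm (x of dark_mill in the frame of roast_tray between 0.074 and 0.094 m and y of dark_mill in the frame of roast_tray between -0.01 and 0.01 m and z of dark_mill in the frame of roast_tray between 0.005 and 0.015 m and angle between each of dark_mill, spice_jar, tall_mill, salt_shaker's own z axis and vertical below 0.12 rad and linear speed of each of dark_mill, spice_jar, garlic, tall_mill, salt_shaker below 0.02 m/s and angular speed of each of dark_mill, spice_jar, garlic, tall_mill, salt_shaker below 0.3 rad/s and x of spice_jar in the frame of roast_tray between -0.01 and 0.01 m and y of spice_jar in the frame of roast_tray between -0.01 and 0.01 m and z of spice_jar in the frame of roast_tray between 0.005 and 0.015 m and x of garlic in the frame of roast_tray between -0.099 and -0.069 m and y of garlic in the frame of roast_tray between -0.015 and 0.015 m and z of garlic in the frame of roast_tray between 0.008 and 0.032 m and angle between garlic's own z axis and vertical below 0.6 rad and x of tall_mill in the frame of salad_tray between 0.032 and 0.052 m and y of tall_mill in the frame of salad_tray between -0.01 and 0.01 m and z of tall_mill in the frame of salad_tray between 0.005 and 0.015 m and x of salt_shaker in the frame of salad_tray between -0.052 and -0.032 m and y of salt_shaker in the frame of salad_tray between -0.01 and 0.01 m and z of salt_shaker in the frame of salad_tray between 0.005 and 0.015 m and distance of each of tomato, lemon, lime from where it was at the start of the episode below 0.03 m); the robot touches nothing.
It fails at once if a mill, the spice jar or the salt shaker is knocked over (angle between any of dark_mill, tall_mill, spice_jar, salt_shaker's own z axis and vertical above 0.7 rad).
It fails at once if the tomato, lemon or lime is pushed or carried more than 30 mm from its place (distance of any of tomato, lemon, lime from where it was at the start of the episode above 0.03 m).
It also fails if it takes over 131 s, if anything falls off the work surface, if the arm or the gripper's body presses on something with over 40 N, if the wrist force passes 120 N, or if a joint passes its speed limit or range.

### The arm

A 6-joint arm with a two-finger parallel gripper is mounted at the origin on the work surface; the furniture and walls round the work are solid. World frame = base frame: x ahead of the robot, y to its left, z up, the work surface at z = 0. Lengths are in m, angles in rad, forces in N, time in s.
With the tool pointing down it reaches from about 0.275 to 0.85 m from the base axis. Payload 5.2 kg.
Tool frame: the origin (TCP) lies midway between the tips of the shut fingers; the grasp point (between the pads) lies 19 mm behind it; z points along the fingers, y is the line along which they close (so a half turn about z gives the same grasp; the last joint's range is limited). The gripper opens to 85 mm and grips with 20 to 120 N. Pads are 22 mm wide; open, the fingers measure 114 mm over their backs; the gripper's body (76 mm by 85 mm) begins 54 mm behind the grasp point. The pads swing forward as they close: fully open they stand 13 mm farther back than shut.
Start: joints at [1.141, 0.259, 1.535, -0, 1.348, -0.203], TCP at [0.124, 0.536, 0.231] pointing down, gripper open.
Joint ranges: [-3.14, 3.14], [-0.91, 2.08], [0.19, 2.58], [-1.22, 4.36], [0.22, 2.71], [-3.12, 3.12]. Speed limits (rad/s): [2.57, 2.57, 3.14, 3.14, 3.14, 3.14].

### API

Orientations are given as a rotation vector (axis times angle).
In Python, from bench import sensors, viewer, bot gives the robot as it stands.
- The arm moves only by the shell command python3 -m handwheel 'ROWS'. ROWS is JSON, a list of rows, each a list of 7 numbers: the shift along the world's x, y, z in mm, then the turn, a rotation vector about the world's x, y, z in rad, then the closure, from 0 (fully open) to 1 (shut). A call has 1 to 20 rows; each row is the pose to reach, as a shift and turn from the pose commanded when the call began; what a row does not reach only later rows make up. A row lasts 1/12 s, in which the tool goes at most 41.7 mm and 7.16 degrees, less where a joint would pass 70% of its speed; a pose out of reach is approached as far as the arm can. A call with a gripper value outside its range is refused whole. The fingers move at their own pace and stop on an object; the grip force is fixed at half the most. Time passes only in rows, so rows that repeat a pose let the fingers close. It gives the time, the measured TCP pose, the force, the opening and the grip force at its end, in the units of the state.
- sensors.observe(): the state, without advancing time (a new reading comes with each control period).
- viewer.grab_frame(name): name is "side" or "top" or "wrist"; returns a dict with "pixels" (400x640x3 uint8, red, green, blue), "mtx" (3x3 intrinsics, pixels), "pose" (4x4, takes a point from camera to world coordinates); the wrist camera has in their place "mount" (4x4, takes a point from camera to tool coordinates, whose origin is the TCP and whose axes are the flange's). Camera axes: x right, y down, z forward; pixel columns grow to the right and rows downward; lengths in m; the calibration is good to about 2 mm. A picture is of the moment at which its call begins: read the wrist's pose just before it. There is no depth.
- bot.finish_job(): hands the job in; it is judged then, once.
The state is a dict: "time": time; "joint_positions": joint angles; "qvel": joint speeds; "effort": joint torques, N m; "position": TCP position; "tcp_rot": TCP orientation; "wrist_force": force on the tool from outside, world axes, zero at the start; "wrist_torque": the same for the moment, N m; "gripper_width": finger opening in m; "gripper_force": force on a finger pad.
Only numpy, scipy, OpenCV 4.12 (cv2) and the standard library are available. Lean on these libraries where they do the work, as an engineer would, in place of code of your own. Each camera call takes 0.05 s, during which the arm holds its last target. There are 200 camera calls.

## Working session

There is one attempt and no reset: what is moved stays moved. The work goes in short steps, Python scripts to look and compute and a shell command to move; the robot and the scene stay as the last step left them, time stands still between calls to the robot, and variables do not carry over. Pictures are saved under pics/ and viewed, at most 16 in all, crops included, and the job is handed in when it is done.

```bash
mkdir -p pics
cat > h.py <<'E'
import numpy as np,cv2
from bench import sensors,viewer,bot
def grab(n):
    s=sensors.observe(); f=viewer.grab_frame(n); return f,s
def save(f,p): cv2.imwrite(p,f["pixels"][:,:,::-1])
def ray(f,uv):
    d=np.linalg.inv(np.array(f["mtx"]))@[uv[0],uv[1],1.]
    P=np.array(f["pose"]); return P[:3,3],P[:3,:3]@d
def onz(f,uv,z):
    o,d=ray(f,uv); return o+d*(z-o[2])/d[2]
def proj(f,p):
    P=np.linalg.inv(np.array(f["pose"])); q=np.array(f["mtx"])@(P[:3,:3]@p+P[:3,3]); return q[:2]/q[2]
E
python3 - <<'E'
from h import *
for n in("top","side"):
    f,s=grab(n); save(f,f"pics/{n}0.png"); print(n,np.round(f["mtx"],1).tolist(),np.round(f["pose"],3).tolist())
print(s)
E
```

```text
top [[514.3, 0.0, 320.0], [0.0, 514.3, 190.3], [0.0, 0.0, 1.0]] [[0.002, -0.998, 0.058, 0.437], [-1.0, -0.003, -0.019, 0.013], [0.019, -0.058, -0.998, 1.31], [0.0, 0.0, 0.0, 1.0]]
side [[376.4, 0.0, 321.1], [0.0, 376.4, 201.3], [0.0, 0.0, 1.0]] [[1.0, -0.002, 0.003, 0.523], [-0.004, -0.537, 0.843, -0.711], [-0.0, -0.843, -0.538, 0.48], [0.0, 0.0, 0.0, 1.0]]
{'time': 0.05, 'joint_positions': array([ 1.14117040e+00,  2.59339490e-01,  1.53605680e+00,  6.78475780e-06,
        1.34801487e+00, -2.02802569e-01]), 'qvel': array([ 0.00040481, -0.0002766 , -0.00026404, -0.00220686, -0.00171701,
        0.00063883]), 'effort': array([ 2.22587812e-03, -4.47367895e+01, -2.91566062e+01, -3.77540591e-04,
        5.91878401e-03, -3.95349639e-05]), 'position': array([0.12344149, 0.53543625, 0.23048713]), 'tcp_rot': array([-3.55467515e-01, -3.12084084e+00,  2.71115185e-03]), 'wrist_force': array([0.04908745, 0.28215235, 0.25204768]), 'wrist_torque': array([ 0.00168493, -0.03470591,  0.06301788]), 'gripper_force': 0.0, 'gripper_width': 0.08529142805164468}
```

View pics/top0.png

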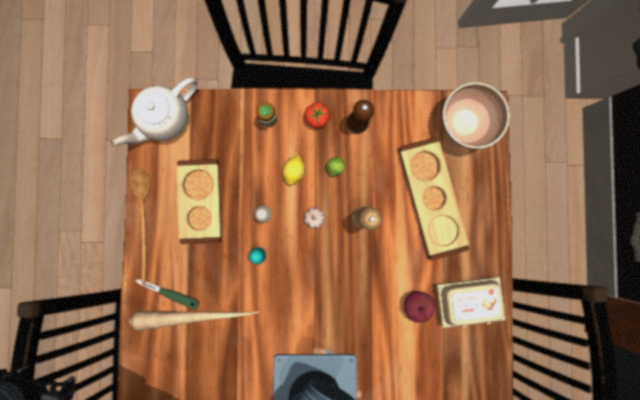

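View pics/side0.png

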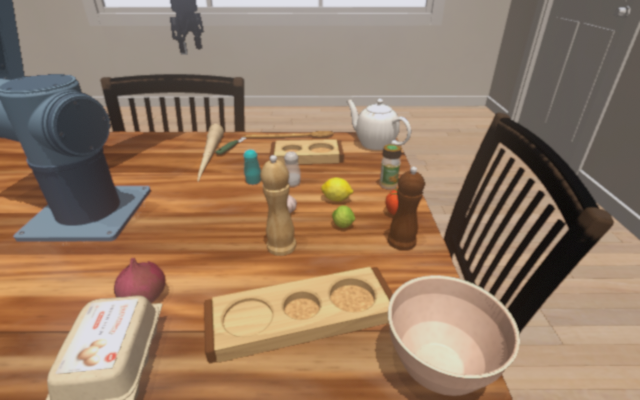

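Candidates (top view): the salt shaker is either the grey-topped one at (262,214) or the turquoise look-alike at (257,256). The garlic at (314,217) could be confused with the onion at (420,306). The spice jar is at (266,114). The mills are dark at (361,115) and pale at (369,217). I choose grey, whitish and the jar, and will check them in a close crop.

Run:
```python
from h import *
t=cv2.imread("pics/top0.png"); s=cv2.imread("pics/side0.png")
a=cv2.resize(t[90:270,240:400],None,fx=3.3,fy=3.3,interpolation=cv2.INTER_CUBIC)[:594]
b=cv2.resize(s[140:260,235:430],None,fx=1.35,fy=1.35,interpolation=cv2.INTER_CUBIC)
b=cv2.resize(s[140:260,235:430],(264,162),interpolation=cv2.INTER_CUBIC)
c=np.zeros((594,792,3),np.uint8); c[:,:528]=a; c[:162,528:]=b
w=cv2.resize(t[150:255,170:225],None,fx=2.5,fy=2.5); c[162:162+w.shape[0],528:528+w.shape[1]]=w
w=cv2.resize(s[135:195,235:310],None,fx=2.8,fy=2.8); c[426:426+w.shape[0],528:528+w.shape[1]]=w[:168]
cv2.imwrite("pics/crop1.png",c)
f,_=grab("top"); g,_=grab("side")
# wells: circles' z=0.03 rim; tray masks pale beech in HSV
hsv=cv2.cvtColor(t,cv2.COLOR_BGR2HSV)
for n,(x0,x1,y0,y1) in dict(salad=(170,228,150,250),roast=(390,475,130,265)).items():
    print(n,hsv[(y0+y1)//2,(x0+x1)//2])
    m=cv2.inRange(hsv,(18,60,140),(32,200,255)); mm=np.zeros_like(m); mm[y0:y1,x0:x1]=m[y0:y1,x0:x1]
    mm=cv2.morphologyEx(mm,cv2.MORPH_OPEN,np.ones((2,2)))
    cs,h=cv2.findContours(mm,cv2.RETR_CCOMP,cv2.CHAIN_APPROX_NONE)
    for k,cc in enumerate(cs):
        if cv2.contourArea(cc)>200:
            r=cv2.minAreaRect(cc) if h[0][k][3]<0 else cv2.fitEllipse(cc)
            p=onz(f,r[0],.03); print(h[0][k][3]<0,np.round(r[0],1),np.round(r[1],1),round(r[2],1),np.round(p,4), np.round(np.array(r[1])*1.28/514.3,3))
for n,lo,hi,(x0,x1,y0,y1),z in [("garlic",(0,0,150),(180,80,255),(300,328,204,232),.025),("shaker",(0,0,110),(180,60,255),(250,275,203,226),.085)]:
    m=cv2.inRange(hsv,lo,hi); mm=np.zeros_like(m); mm[y0:y1,x0:x1]=m[y0:y1,x0:x1]
    M=cv2.moments(mm,True); c=(M['m10']/M['m00'],M['m01']/M['m00']); p=onz(f,c,z);print(n,M['m00'],np.round(c,1),np.round(p,4),"side px",np.round(proj(g,p),1))
```

```text
salad [ 21 109 223]
True [199.  202.1] [74.  41.7] 87.7 [0.4814 0.289  0.03  ] [0.184 0.104]
False [199.3 218.8] [24.7 25. ] 70.0 [0.4399 0.2875 0.03  ] [0.062 0.062]
False [198.4 185.1] [30.9 31.6] 62.8 [0.5234 0.2911 0.03  ] [0.077 0.079]
roast [ 16 139 226]
True [435.1 198.8] [108.8  40.6] 74.5 [ 0.4911 -0.2991  0.03  ] [0.271 0.101]
False [435.1 198.6] [24.1 25.3] 155.5 [ 0.4918 -0.299   0.03  ] [0.06  0.063]
False [425.8 166.5] [30.2 31.1] 155.3 [ 0.5723 -0.2766  0.03  ] [0.075 0.077]
garlic 280.0 [314.  217.5] [0.4439 0.0038 0.025 ] side px [284.9 201.4]
shaker 182.0 [262.2 213.8] [0.452  0.1272 0.085 ] side px [290.8 153.4]
```

View pics/crop1.png

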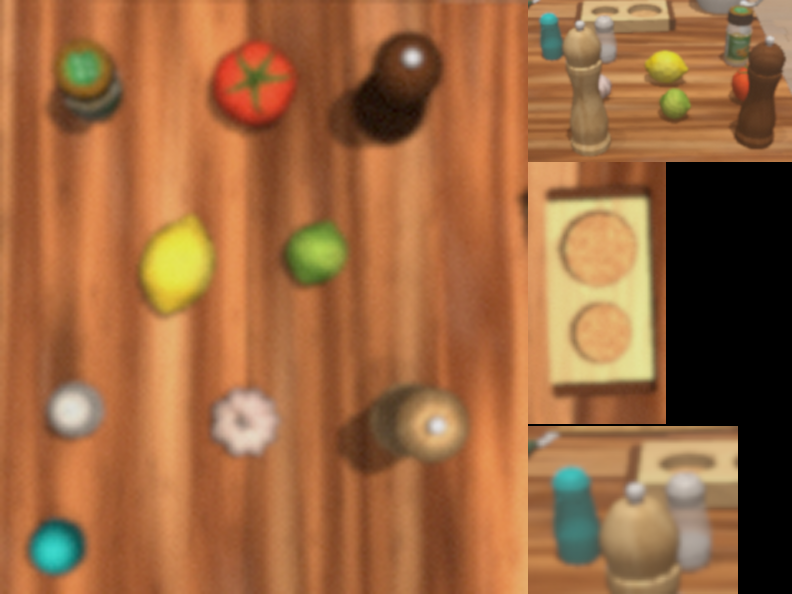

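The crop shows the grey-topped shaker at (262,214), distinct from the turquoise one, the garlic at (314,217), the dark mill's knob at (364.5,107.6), the tall mill's knob at (372.4,219.1), and the jar's cap at (265.5,110.6). The wells lie 83.6 mm apart, which agrees with the 84 mm given.

Run:
```python
from h import *
f,s=grab("top"); g,_=grab("side")
for n,uv,z in [("dark",(364.5,107.6),.166),("tall",(372.4,219.1),.196),("jar",(265.5,110.6),.105)]:
    p=onz(f,uv,z); print(n,np.round(p,4),"side top",np.round(proj(g,p),1),"side base",np.round(proj(g,p*[1,1,0]),1))
im=f["pixels"]; 
b=[(onz(f,(u,v),h)) for u,v,h in [(476,116,0.1)]]; print("bowl",b)
# jar side extents / mills side base via mask columns
sd=cv2.cvtColor(g["pixels"],cv2.COLOR_RGB2GRAY)
v=f["pixels"][88:135,250:280].astype(int)
# onto dish prediction
print("dish px",proj(f,np.array([.4113,-.3214,.03])))
from scipy.spatial.transform import Rotation as R
print(R.from_rotvec(s["tcp_rot"]).as_matrix().round(3))
```

```text
dark [ 0.6907 -0.1084  0.166 ] side top [413.2 168.5] side base [402.5 241. ]
tall [ 0.4398 -0.1217  0.196 ] side top [271.7 156.9] side base [278.6 245.5]
jar [0.6955 0.1196 0.105 ] side top [391.9 147. ] side base [387.7 185. ]
bowl [array([ 0.68666846, -0.38241584,  0.1       ])]
dish px [444.34610902 230.84797182]
[[-0.974  0.225 -0.   ]
 [ 0.225  0.974 -0.001]
 [ 0.    -0.001 -1.   ]]
```

The side projections agree with the knobs I saw: dark (414,170) and tall (273,158). Garlic first.

```bash
python3 -m handwheel '[[320,-532,0,0,0,0.23,0],[320,-532,0,0,0,0.23,0],[320,-532,0,0,0,0.23,0],[320,-532,0,0,0,0.23,0],[320,-532,0,0,0,0.23,0],[320,-532,0,0,0,0.23,0],[320,-532,0,0,0,0.23,0],[320,-532,0,0,0,0.23,0],[320,-532,0,0,0,0.23,0],[320,-532,0,0,0,0.23,0],[320,-532,0,0,0,0.23,0],[320,-532,0,0,0,0.23,0],[320,-532,0,0,0,0.23,0],[320,-532,0,0,0,0.23,0],[320,-532,0,0,0,0.23,0],[320,-532,0,0,0,0.23,0],[320,-532,0,0,0,0.23,0],[320,-532,0,0,0,0.23,0]]'
cat >> h.py <<'E'
def wrist():
    from scipy.spatial.transform import Rotation as R
    s=sensors.observe(); f=viewer.grab_frame("wrist"); T=np.eye(4); T[:3,:3]=R.from_rotvec(s["tcp_rot"]).as_matrix(); T[:3,3]=s["position"]
    f["pose"]=T@np.array(f["mount"]); return f,s
E
python3 - <<'E'
from h import *
f,s=wrist(); save(f,"pics/w1.png"); print(s["position"],s["tcp_rot"],s["time"])
for n,p in dict(garlic=(.4439,.0038,.025),tall=(.4398,-.1217,.196),tallb=(.4398,-.1217,0),salt=(.452,.1272,.09)).items(): print(n,proj(f,np.array(p)).round(1))
E
```

```text
time: 1.8
position: [0.4432, 0.0041, 0.231]
tcp_rot: [0.003, -3.14, -0.001]
wrist_force: [0.2, 0.1, -0.3]
gripper_width: 0.0855
gripper_force: 0.0
[0.4431653  0.00405063 0.23098432] [ 3.26066457e-03 -3.14042356e+00 -1.13518813e-03] 1.8
garlic [321.2 177.2]
tall [129.9 227.2]
tallb [224.8 169.6]
salt [442.3 199.3]
```

View pics/w1.png

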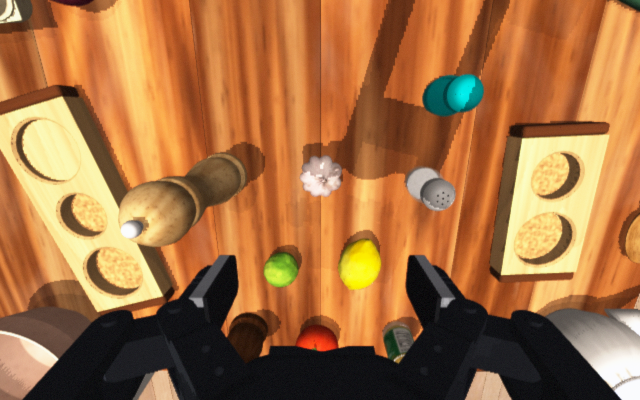

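The wrist view shows the garlic at (321,177), where the estimate puts it, and the tall mill's knob at (131,228), also as predicted. Descending to grasp.

```bash
python3 -m handwheel '[[1,0,-40,0,0,0,0],[1,0,-80,0,0,0,0],[1,0,-120,0,0,0,0],[1,0,-160,0,0,0,0],[1,0,-190,0,0,0,0],[1,0,-210,0,0,0,0],[1,0,-225,0,0,0,0],[1,0,-225,0,0,0,0],[1,0,-225,0,0,0,0.8],[1,0,-225,0,0,0,0.8],[1,0,-225,0,0,0,0.8],[1,0,-225,0,0,0,0.8],[1,0,-225,0,0,0,0.8],[1,0,-225,0,0,0,0.8],[1,0,-225,0,0,0,0.8],[1,0,-225,0,0,0,0.8],[1,0,-225,0,0,0,0.8],[1,0,-225,0,0,0,0.8]]'
```

```text
time: 3.35
position: [0.4457, 0.0042, 0.0083]
tcp_rot: [-0.005, 3.138, -0.0]
wrist_force: [-1.6, 2.7, 9.4]
gripper_width: 0.0488
gripper_force: 60.1
```

```bash
python3 -m handwheel '[[0,0,30,0,0,0,0.8],[0,0,65,0,0,0,0.8],[0,0,105,0,0,0,0.8],[0,0,145,0,0,0,0.8],[0,0,185,0,0,0,0.8],[0,0,225,0,0,0,0.8],[0,-20,255,0,0,0,0.8],[-5,-60,255,0,0,0,0.8],[-10,-100,255,0,0,0,0.8],[-15,-140,255,0,0,0,0.8],[-20,-180,255,0,0,0,0.8],[-25,-220,255,0,0,0,0.8],[-30,-260,245,0,0,0,0.8],[-34,-295,220,0,0,0,0.8],[-34,-315,190,0,0,0,0.8],[-34,-325,155,0,0,0,0.8],[-34,-325,120,0,0,0,0.8],[-34,-325,90,0,0,0,0.8],[-34,-325,90,0,0,0,0.8],[-34,-325,90,0,0,0,0.8]]'
python3 - <<'E'
from h import *
f,s=wrist(); save(f,"pics/w2.png"); print(s["position"],s["gripper_width"])
for n,p in dict(dish=(.4113,-.3214,.03),nar=(.4918,-.299,.03),wide=(.5723,-.2766,.03)).items(): print(n,proj(f,np.array(p)).round(1))
E
```

```text
time: 5.02
position: [0.41, -0.3203, 0.0962]
tcp_rot: [0.005, -3.14, -0.003]
wrist_force: [0.6, 0.0, -0.9]
gripper_width: 0.0486
gripper_force: 62.8
[ 0.41000797 -0.32034548  0.09623459] 0.048642252061333435
dish [319.9 217.8]
nar [346.1 306.9]
wide [367.6 380.1]
```

View pics/w2.png

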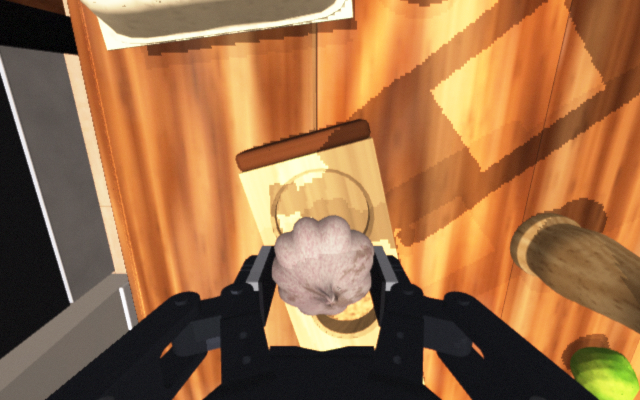

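The dish rim is centred near (322,216), predicted (320,218), and the garlic is held upright. Lowering and releasing.

```bash
python3 -m handwheel '[[1,-1,-25,0,0,0,0.8],[1,-1,-45,0,0,0,0.8],[1,-1,-58,0,0,0,0.8],[1,-1,-67,0,0,0,0.8],[1,-1,-67,0,0,0,0.8],[1,-1,-67,0,0,0,0.8],[1,-1,-67,0,0,0,0.3],[1,-1,-67,0,0,0,0.3],[1,-1,-66,0,0,0,0.2],[1,-1,-62,0,0,0,0],[1,-1,-62,0,0,0,0],[1,-1,-62,0,0,0,0],[1,-1,-50,0,0,0,0],[1,-1,-20,0,0,0,0],[1,-1,20,0,0,0,0],[1,-1,60,0,0,0,0],[1,-1,100,0,0,0,0],[1,-1,140,0,0,0,0],[1,-1,140,0,0,0,0],[1,-1,140,0,0,0,0]]'
python3 - <<'E'
from h import *
f,s=wrist(); save(f,"pics/w3.png"); print(s["position"])
for n,p in dict(dish=(.4113,-.3214,.03),dishfl=(.4113,-.3214,.02),gar=(.4113,-.3214,.045),nar=(.4918,-.299,.03),dark=(.6907,-.1084,.166)).items(): print(n,proj(f,np.array(p)).round(1))
E
```

```text
time: 6.73
position: [0.4127, -0.3233, 0.2393]
tcp_rot: [-0.005, 3.137, -0.008]
wrist_force: [0.2, -0.6, -1.3]
gripper_width: 0.0857
gripper_force: 0.0
[ 0.41270448 -0.32327988  0.23929343]
dish [324. 174.]
dishfl [323.9 172.3]
gar [324.  176.7]
nar [340.6 234.2]
dark [520.5 457.2]
```

View pics/w3.png

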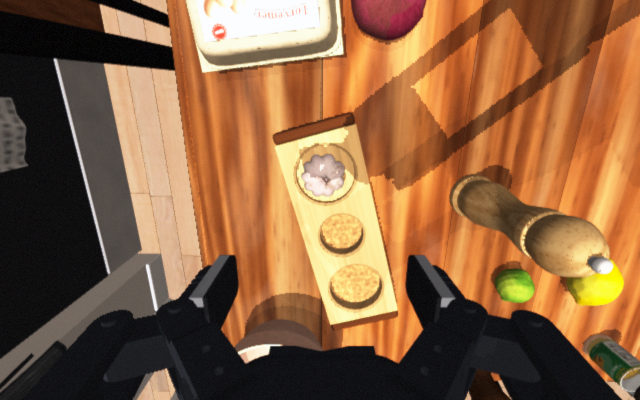

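The garlic sits in the dish, at (323,175) where the dish centre is predicted. Now to the jar.

```bash
python3 -m handwheel '[[22,35,10,0,0,0,0],[44,69,10,0,0,0,0],[66,103,10,0,0,0,0],[88,137,10,0,0,0,0],[110,171,10,0,0,0,0],[132,205,10,0,0,0,0],[154,240,10,0,0,0,0],[176,275,10,0,0,0,0],[198,310,10,0,0,0,0],[220,345,10,0,0,0,0],[242,380,10,0,0,0,0],[264,415,10,0,0,0,0],[283,443,0,0,0,0,0],[283,443,-40,0,0,0,0],[283,443,-40,0,0,0,0],[283,443,-40,0,0,0,0]]'
python3 - <<'E'
from h import *
f,s=wrist(); save(f,"pics/w4.png"); print(s["position"],s["tcp_rot"])
for n,p in dict(top=(.6955,.1196,.105),base=(.6955,.1196,0),).items(): print(n,proj(f,np.array(p)).round(1))
E
```

```text
time: 8.12
position: [0.6916, 0.1211, 0.1909]
tcp_rot: [0.006, -3.13, 0.001]
wrist_force: [0.2, -0.1, 0.7]
gripper_width: 0.0854
gripper_force: 0.0
[0.69161634 0.12110394 0.19087955] [ 6.27631687e-03 -3.13042934e+00  9.18281989e-04]
top [319.7 213.3]
base [320.4 184.2]
```

View pics/w4.png

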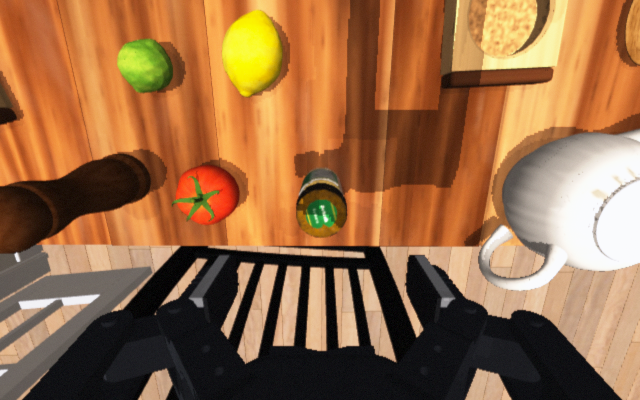

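Jar cap at (321.5,213), predicted (319.7,213.3). Grasping it.

```bash
python3 -m handwheel '[[0,0,-35,0,0,0,0],[0,0,-70,0,0,0,0],[0,0,-105,0,0,0,0],[0,0,-130,0,0,0,0],[0,0,-146,0,0,0,0],[0,0,-146,0,0,0,0],[0,0,-146,0,0,0,0],[0,0,-146,0,0,0,0.8],[0,0,-146,0,0,0,0.8],[0,0,-146,0,0,0,0.8],[0,0,-146,0,0,0,0.8],[0,0,-146,0,0,0,0.8],[0,0,-146,0,0,0,0.8],[0,0,-146,0,0,0,0.8],[0,0,-146,0,0,0,0.8],[0,0,-146,0,0,0,0.8],[0,0,-146,0,0,0,0.8]]'
```

```text
time: 9.58
position: [0.6959, 0.1208, 0.0527]
tcp_rot: [-0.005, 3.138, -0.0]
wrist_force: [-0.3, -0.7, 5.0]
gripper_width: 0.0425
gripper_force: 60.3
```

```bash
python3 -m handwheel '[[0,0,30,0,0,0,0.8],[0,0,65,0,0,0,0.8],[0,0,105,0,0,0,0.8],[0,0,145,0,0,0,0.8],[-10,-21,175,0,0,0,0.8],[-25,-52,180,0,0,0,0.8],[-41,-85,180,0,0,0,0.8],[-57,-118,180,0,0,0,0.8],[-73,-151,180,0,0,0,0.8],[-89,-184,180,0,0,0,0.8],[-105,-217,180,0,0,0,0.8],[-121,-250,180,0,0,0,0.8],[-137,-283,180,0,0,0,0.8],[-153,-316,180,0,0,0,0.8],[-169,-349,180,0,0,0,0.8],[-185,-382,165,0,0,0,0.8],[-198,-408,140,0,0,0,0.8],[-203,-420,115,0,0,0,0.8],[-203,-420,90,0,0,0,0.8],[-203,-420,75,0,0,0,0.8]]'
python3 - <<'E'
from h import *
f,s=wrist(); save(f,"pics/w5.png"); print(s["position"],s["tcp_rot"])
for n,p in dict(narr=(.4918,-.299,.03),wide=(.5723,-.2766,.03),dish=(.4113,-.3214,.03)).items(): print(n,proj(f,np.array(p)).round(1))
E
```

```text
time: 11.25
position: [0.4899, -0.2995, 0.1232]
tcp_rot: [0.001, -3.14, -0.003]
wrist_force: [-0.8, -0.3, -0.1]
gripper_width: 0.0424
gripper_force: 61.2
[ 0.48992888 -0.29953447  0.12317204] [ 1.19605528e-03 -3.13960419e+00 -2.64673596e-03]
narr [321.9 207.4]
wide [345.6 288.9]
dish [293.1 108.3]
```

View pics/w5.png

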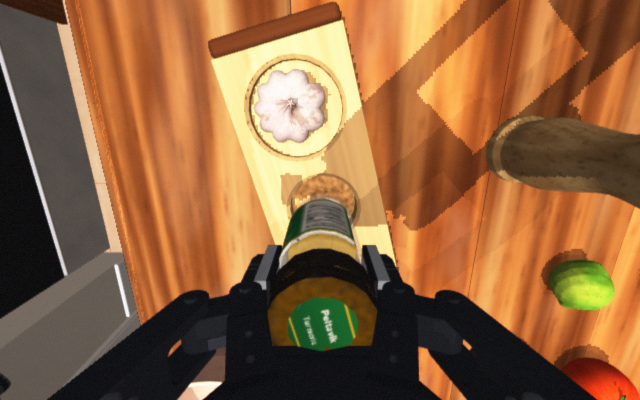

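The dish centre shows at (295,106), predicted (293,108), the garlic is upright in it, and the jar hangs straight over the narrow well. Lowering.

```bash
python3 -m handwheel '[[0,0,-10,0,0,0,0.8],[0,0,-20,0,0,0,0.8],[0,0,-30,0,0,0,0.8],[0,0,-40,0,0,0,0.8],[0,0,-48,0,0,0,0.8],[0,0,-55,0,0,0,0.8],[0,0,-60,0,0,0,0.8],[0,0,-64,0,0,0,0.8],[0,0,-64,0,0,0,0.8],[0,0,-64,0,0,0,0.8]]'
```

```text
time: 12.13
position: [0.4918, -0.299, 0.0626]
tcp_rot: [-0.005, 3.141, -0.001]
wrist_force: [-2.7, 2.3, 8.2]
gripper_width: 0.0426
gripper_force: 61.8
```

```bash
python3 -m handwheel '[[0,0,0,0,0,0,0.4],[0,0,0,0,0,0,0.2],[0,0,0,0,0,0,0],[0,0,0,0,0,0,0],[0,0,0,0,0,0,0],[0,0,0,0,0,0,0],[0,0,15,0,0,0,0],[0,0,40,0,0,0,0],[0,0,80,0,0,0,0],[0,0,120,0,0,0,0],[0,0,160,0,0,0,0],[25,24,190,0,0,0,0],[50,48,195,0,0,0,0],[75,72,195,0,0,0,0],[102,99,195,0,0,0,0],[130,125,195,0,0,0,0],[158,152,195,0,0,0,0],[186,178,195,0,0,0,0],[199,191,195,0,0,0,0],[199,191,195,0,0,0,0]]'
python3 - <<'E'
from h import *
f,s=wrist(); save(f,"pics/w6.png"); print(s["position"],s["tcp_rot"])
for n,p in dict(knob=(.6907,-.1084,.166),base=(.6907,-.1084,0.)).items(): print(n,proj(f,np.array(p)).round(1))
E
```

```text
time: 13.8
position: [0.6929, -0.1039, 0.255]
tcp_rot: [-0.012, 3.142, 0.003]
wrist_force: [-1.2, -0.5, -0.2]
gripper_width: 0.0854
gripper_force: 0.0
[ 0.69294334 -0.1039203   0.25502514] [-1.23550701e-02  3.14155574e+00  2.71547494e-03]
knob [315.9 204. ]
base [318.  167.1]
```

View pics/w6.png

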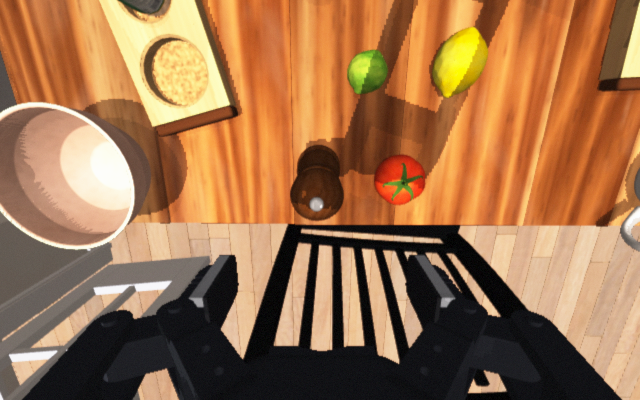

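The mill's knob is at (316.5,204), as predicted. Grasping its head.

```bash
python3 -m handwheel '[[0,0,-35,0,0,0,0],[0,0,-70,0,0,0,0],[0,0,-100,0,0,0,0],[0,0,-125,0,0,0,0],[0,0,-140,0,0,0,0],[0,0,-140,0,0,0,0],[0,0,-140,0,0,0,0],[0,0,-140,0,0,0,0.8],[0,0,-140,0,0,0,0.8],[0,0,-140,0,0,0,0.8],[0,0,-140,0,0,0,0.8],[0,0,-140,0,0,0,0.8],[0,0,-140,0,0,0,0.8],[0,0,-140,0,0,0,0.8],[0,0,-140,0,0,0,0.8],[0,0,-140,0,0,0,0.8],[0,0,-140,0,0,0,0.8]]'
```

```text
time: 15.27
position: [0.6918, -0.1086, 0.1188]
tcp_rot: [-0.005, 3.138, -0.003]
wrist_force: [-0.9, -0.2, 6.3]
gripper_width: 0.0457
gripper_force: 61.7
```

```bash
python3 -m handwheel '[[0,0,10,0,0,0,0.8],[0,0,30,0,0,0,0.8],[0,0,55,0,0,0,0.8],[0,0,75,0,0,0,0.8],[-5,-7,85,0,0,0,0.8],[-18,-25,85,0,0,0,0.8],[-34,-48,85,0,0,0,0.8],[-50,-71,85,0,0,0,0.8],[-66,-94,85,0,0,0,0.8],[-82,-117,85,0,0,0,0.8],[-98,-138,85,0,0,0,0.8],[-110,-156,85,0,0,0,0.8],[-117,-165,80,0,0,0,0.8],[-119,-168,72,0,0,0,0.8],[-119,-168,62,0,0,0,0.8],[-119,-168,52,0,0,0,0.8],[-119,-168,42,0,0,0,0.8],[-119,-168,42,0,0,0,0.8],[-119,-168,42,0,0,0,0.8]]'
python3 - <<'E'
from h import *
f,s=wrist(); g,_=grab("side"); save(f,"pics/w7.png"); 
cv2.imwrite("pics/w7.png",np.vstack([f["pixels"][:,:,::-1][:320,130:510],g["pixels"][:,:,::-1][120:395,180:560]])); print(s["position"],s["tcp_rot"],s["gripper_width"])
for n,p in dict(narr=(.4918,-.299,.03),wide=(.5723,-.2766,.03),dish=(.4113,-.3214,.03)).items(): print(n,proj(f,np.array(p)).round(1)-[130,0],proj(g,np.array(p)).round(1)-[180,120-320])
E
```

```text
time: 16.85
position: [0.5716, -0.2746, 0.1568]
tcp_rot: [0.007, -3.139, -0.003]
wrist_force: [-0.8, 0.9, -1.2]
gripper_width: 0.0458
gripper_force: 61.9
[ 0.57160793 -0.27462674  0.15677253] [ 7.42528116e-03 -3.13941898e+00 -2.78452051e-03] 0.04575029573006
narr [164.1 107.1] [120.4 502.6]
wide [189.2 195.2] [170.8 491.8]
dish [133.7   0.6] [ 66.6 514.1]
```

View pics/w7.png

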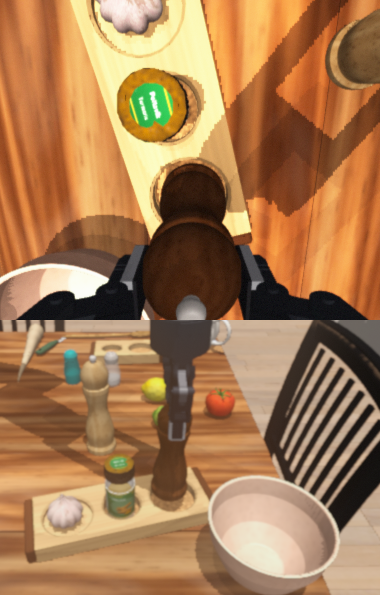

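The jar stands in its narrow well and the mill hangs straight over the wide well, centred near (190,192), predicted (189,195). Lowering, then releasing.

```bash
python3 -m handwheel '[[0,0,-6,0,0,0,0.8],[0,0,-12,0,0,0,0.8],[0,0,-18,0,0,0,0.8],[0,0,-24,0,0,0,0.8],[0,0,-28,0,0,0,0.8],[0,0,-31,0,0,0,0.8],[0,0,-31,0,0,0,0.8],[0,0,-31,0,0,0,0.8]]'
```

```text
time: 17.62
position: [0.5722, -0.2761, 0.129]
tcp_rot: [-0.005, 3.14, -0.001]
wrist_force: [-1.2, 2.2, 7.7]
gripper_width: 0.0455
gripper_force: 62.5
```

```bash
python3 -m handwheel '[[0,0,0,0,0,0,0.4],[0,0,0,0,0,0,0.2],[0,0,0,0,0,0,0],[0,0,0,0,0,0,0],[0,0,0,0,0,0,0],[0,0,0,0,0,0,0],[0,0,15,0,0,0,0],[0,0,45,0,0,0,0],[0,0,85,0,0,0,0],[0,0,120,0,0,0,0],[-10,33,135,0,0,0,0],[-21,70,135,0,0,0,0],[-33,109,135,0,0,0,0],[-45,148,135,0,0,0,0],[-57,187,135,0,0,0,0],[-69,226,135,0,0,0,0],[-81,265,135,0,0,0,0],[-93,304,135,0,0,0,0],[-105,343,135,0,0,0,0],[-115,380,120,0,0,0,0]]'
python3 -m handwheel '[[-5,23,-20,0,0,0,0],[-5,23,-50,0,0,0,0],[-5,23,-50,0,0,0,0],[-5,23,-50,0,0,0,0]]'
python3 - <<'E'
from h import *
f,s=wrist(); save(f,"pics/w8.png"); print(s["position"],s["tcp_rot"])
for n,p in dict(top=(.452,.1272,.09),base=(.452,.1272,0)).items(): print(n,proj(f,np.array(p)).round(1))
E
```

```text
time: 19.28
position: [0.4572, 0.1058, 0.2499]
tcp_rot: [-0.005, 3.136, 0.0]
wrist_force: [0.1, 1.5, 0.3]
gripper_width: 0.0856
gripper_force: 0.0
time: 19.62
position: [0.4505, 0.127, 0.1966]
tcp_rot: [0.007, -3.138, 0.001]
wrist_force: [0.6, -0.8, 0.1]
gripper_width: 0.0857
gripper_force: 0.0
[0.45054414 0.12701284 0.1965702 ] [ 6.57873182e-03 -3.13819003e+00  7.03745071e-04]
top [321.7 202.4]
base [321.8 179.9]
```

View pics/w8.png

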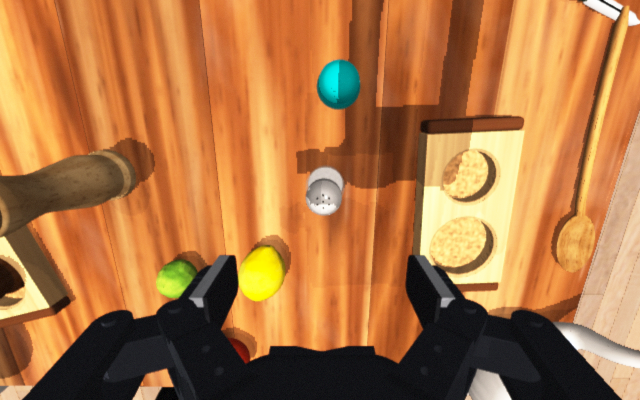

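The shaker's top is at (324,198), predicted (321.7,202.4), which puts it about 3 mm nearer in x and 2 mm farther in y. Correcting and grasping.

```bash
python3 -m handwheel '[[-3,2,-35,0,0,0,0],[-3,2,-70,0,0,0,0],[-3,2,-105,0,0,0,0],[-3,2,-135,0,0,0,0],[-3,2,-155,0,0,0,0],[-3,2,-162,0,0,0,0],[-3,2,-162,0,0,0,0],[-3,2,-162,0,0,0,0.85],[-3,2,-162,0,0,0,0.85],[-3,2,-162,0,0,0,0.85],[-3,2,-162,0,0,0,0.85],[-3,2,-162,0,0,0,0.85],[-3,2,-162,0,0,0,0.85],[-3,2,-162,0,0,0,0.85],[-3,2,-162,0,0,0,0.85],[-3,2,-162,0,0,0,0.85],[-3,2,-162,0,0,0,0.85]]'
```

```text
time: 21.08
position: [0.45, 0.1289, 0.0372]
tcp_rot: [-0.006, 3.138, -0.0]
wrist_force: [-1.8, -0.9, 9.9]
gripper_width: 0.0364
gripper_force: 58.7
```

```bash
python3 -m handwheel '[[0,0,15,0,0,0,0.85],[0,0,40,0,0,0,0.85],[0,0,65,0,0,0,0.85],[0,10,80,0,0,0,0.85],[-2,30,80,0,0,0,0.85],[-4,55,80,0,0,0,0.85],[-5,80,80,0,0,0,0.85],[-6,105,80,0,0,0,0.85],[-8,130,80,0,0,0,0.85],[-9,150,80,0,0,0,0.85],[-9,158,75,0,0,0,0.85],[-9,158,60,0,0,0,0.85],[-9,158,50,0,0,0,0.85],[-9,158,50,0,0,0,0.85],[-9,158,50,0,0,0,0.85]]'
python3 - <<'E'
from h import *
f,s=wrist(); save(f,"pics/w9.png"); print(s["position"],s["tcp_rot"],s["gripper_width"])
for n,p in dict(narr=(.4399,.2875,.03),wide=(.5234,.2911,.03)).items(): print(n,proj(f,np.array(p)).round(1))
E
```

```text
time: 22.33
position: [0.439, 0.2861, 0.0846]
tcp_rot: [0.004, -3.14, 0.002]
wrist_force: [0.2, -0.3, 0.3]
gripper_width: 0.0365
gripper_force: 60.0
[0.4389882  0.28610805 0.08463496] [ 4.20275452e-03 -3.13950036e+00  1.59030931e-03] 0.036543593109159486
narr [323.4 222.9]
wide [327.3 318.8]
```

View pics/w9.png

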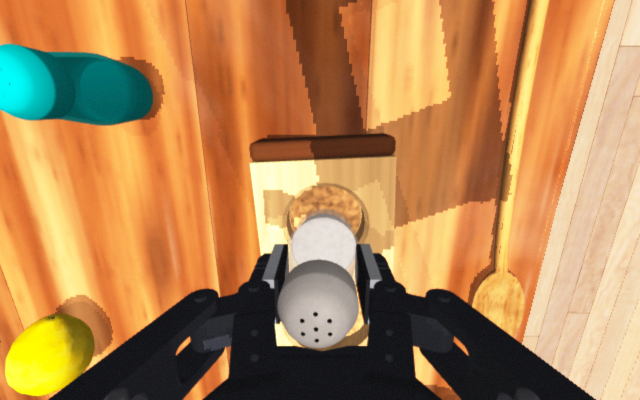

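The narrow well is centred near (326,223), predicted (323,223), and the shaker is aligned over it. Nudging +1 mm in y and lowering.

```bash
python3 -m handwheel '[[0,1,-8,0,0,0,0.85],[0,1,-16,0,0,0,0.85],[0,1,-24,0,0,0,0.85],[0,1,-31,0,0,0,0.85],[0,1,-36,0,0,0,0.85],[0,1,-39,0,0,0,0.85],[0,1,-39,0,0,0,0.85],[0,1,-39,0,0,0,0.85]]'
```

```text
time: 23.05
position: [0.4394, 0.2877, 0.0473]
tcp_rot: [0.006, -3.141, 0.001]
wrist_force: [-4.0, -3.1, 10.7]
gripper_width: 0.0363
gripper_force: 61.9
```

```bash
python3 -m handwheel '[[0,0,0,0,0,0,0.4],[0,0,0,0,0,0,0.2],[0,0,0,0,0,0,0],[0,0,0,0,0,0,0],[0,0,0,0,0,0,0],[0,0,0,0,0,0,0],[0,0,15,0,0,0,0],[0,0,45,0,0,0,0],[0,0,85,0,0,0,0],[0,0,125,0,0,0,0],[0,0,165,0,0,0,0],[0,-10,205,0,0,0,0],[0,-35,225,0,0,0,0],[0,-75,225,0,0,0,0],[0,-115,225,0,0,0,0],[0,-155,225,0,0,0,0],[0,-195,225,0,0,0,0],[0,-235,225,0,0,0,0],[0,-275,225,0,0,0,0],[0,-315,225,0,0,0,0]]'
python3 -m handwheel '[[0,-40,0,0,0,0,0],[0,-75,0,0,0,0,0],[0,-95,0,0,0,0,0],[0,-95,0,0,0,0,0],[0,-95,0,0,0,0,0]]'
python3 - <<'E'
from h import *
f,s=wrist(); g,_=grab("top"); print(s["position"],s["tcp_rot"])
a=np.vstack([f["pixels"][:300,:,::-1],cv2.resize(g["pixels"][90:270,130:500,::-1],(616,300))[:,:]] if 0 else [f["pixels"][:300,:,::-1]])
cv2.imwrite("pics/w10.png",a)
for n,p in dict(knob=(.4398,-.1217,.196),base=(.4398,-.1217,0)).items(): print(n,proj(f,np.array(p)).round(1))
E
```

```text
time: 24.72
position: [0.4391, -0.0288, 0.2714]
tcp_rot: [-0.005, 3.141, -0.0]
wrist_force: [1.1, 0.8, 0.2]
gripper_width: 0.0856
gripper_force: 0.0
time: 25.13
position: [0.4394, -0.1229, 0.271]
tcp_rot: [0.0, -3.141, -0.001]
wrist_force: [-0.3, 1.0, -0.4]
gripper_width: 0.0851
gripper_force: 0.0
[ 0.43941666 -0.12290555  0.27102132] [ 3.95246437e-04 -3.14106726e+00 -1.09368978e-03]
knob [322.9 212.7]
base [322.3 167. ]
```

View pics/w10.png

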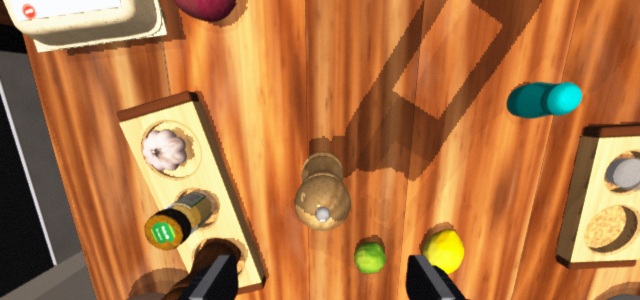

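The knob is at (322.5,214), as predicted, and everything already placed looks upright. Grasping the tall mill's head.

```bash
python3 -m handwheel '[[0,1,-35,0,0,0,0],[0,1,-70,0,0,0,0],[0,1,-100,0,0,0,0],[0,1,-120,0,0,0,0],[0,1,-128,0,0,0,0],[0,1,-128,0,0,0,0],[0,1,-128,0,0,0,0],[0,1,-128,0,0,0,0.8],[0,1,-128,0,0,0,0.8],[0,1,-128,0,0,0,0.8],[0,1,-128,0,0,0,0.8],[0,1,-128,0,0,0,0.8],[0,1,-128,0,0,0,0.8],[0,1,-128,0,0,0,0.8],[0,1,-128,0,0,0,0.8],[0,1,-128,0,0,0,0.8],[0,1,-128,0,0,0,0.8]]'
```

```text
time: 26.65
position: [0.4407, -0.1215, 0.145]
tcp_rot: [-0.004, 3.139, -0.002]
wrist_force: [-0.8, 0.7, 8.0]
gripper_width: 0.0466
gripper_force: 60.6
```

```bash
python3 -m handwheel '[[0,0,10,0,0,0,0.8],[0,0,35,0,0,0,0.8],[0,0,65,0,0,0,0.8],[0,0,95,0,0,0,0.8],[2,10,115,0,0,0,0.8],[8,35,115,0,0,0,0.8],[15,70,115,0,0,0,0.8],[22,105,115,0,0,0,0.8],[30,140,115,0,0,0,0.8],[38,175,115,0,0,0,0.8],[46,210,115,0,0,0,0.8],[54,245,115,0,0,0,0.8],[62,280,115,0,0,0,0.8],[70,315,115,0,0,0,0.8],[76,350,115,0,0,0,0.8],[81,380,115,0,0,0,0.8],[83,402,112,0,0,0,0.8],[83,413,100,0,0,0,0.8],[83,413,80,0,0,0,0.8],[83,413,65,0,0,0,0.8]]'
python3 -m handwheel '[[0,0,-10,0,0,0,0.8],[0,0,-20,0,0,0,0.8],[0,0,-20,0,0,0,0.8]]'
python3 - <<'E'
from h import *
f,s=wrist(); g,_=grab("side"); print(s["position"],s["tcp_rot"],s["gripper_width"])
cv2.imwrite("pics/w11.png",np.vstack([f["pixels"][:320,130:510,::-1],cv2.resize(g["pixels"][90:200,220:410,::-1],(380,220))]))
for n,p in dict(narr=(.4399,.2875,.03),wide=(.5234,.2911,.03)).items(): print(n,proj(f,np.array(p)).round(1)-[130,0],(proj(g,np.array(p))-[220,90])*2+[0,320])
E
```

```text
time: 28.32
position: [0.5219, 0.2922, 0.2065]
tcp_rot: [0.007, -3.14, 0.001]
wrist_force: [-1.1, 0.5, -1.8]
gripper_width: 0.0466
gripper_force: 62.2
time: 28.57
position: [0.5215, 0.2909, 0.1859]
tcp_rot: [0.004, -3.138, 0.002]
wrist_force: [-0.3, -0.6, -1.7]
gripper_width: 0.0466
gripper_force: 62.2
[0.52151304 0.29087608 0.18590833] [ 3.79705890e-03 -3.13777591e+00  2.24587890e-03] 0.04657851392059163
narr [188.6 106. ] [142.04458263 433.80971177]
wide [191.9 188.9] [200.05748068 432.66294395]
```

View pics/w11.png

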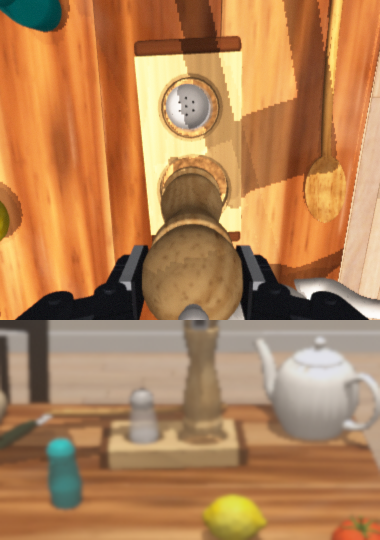

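The shaker stands in the narrow well at (190,106), and the mill is over the wide well near (193,188). Lowering.

```bash
python3 -m handwheel '[[0,1,-7,0,0,0,0.8],[0,1,-14,0,0,0,0.8],[0,1,-21,0,0,0,0.8],[0,1,-27,0,0,0,0.8],[0,1,-31,0,0,0,0.8],[0,1,-34,0,0,0,0.8],[0,1,-34,0,0,0,0.8],[0,1,-34,0,0,0,0.8]]'
```

```text
time: 29.33
position: [0.5232, 0.2929, 0.1552]
tcp_rot: [-0.005, 3.14, 0.0]
wrist_force: [-0.8, -1.5, 5.4]
gripper_width: 0.0463
gripper_force: 62.6
```

Height rose 10.2 mm over the grasp, so it's on the floor. Releasing, rising, and backing off for a final check.

```bash
python3 -m handwheel '[[0,0,0,0,0,0,0.4],[0,0,0,0,0,0,0.2],[0,0,0,0,0,0,0],[0,0,0,0,0,0,0],[0,0,0,0,0,0,0],[0,0,0,0,0,0,0],[0,0,15,0,0,0,0],[0,0,45,0,0,0,0],[0,0,85,0,0,0,0],[0,0,115,0,0,0,0],[-40,0,125,0,0,0,0],[-80,0,125,0,0,0,0],[-120,0,125,0,0,0,0],[-160,0,125,0,0,0,0],[-190,0,125,0,0,0,0],[-190,0,125,0,0,0,0],[-190,0,125,0,0,0,0]]'
python3 - <<'E'
from h import *
g,_=grab("top"); f,_=grab("side")
cv2.imwrite("pics/end.png",np.vstack([cv2.resize(g["pixels"][90:270,150:480,::-1],(550,300)),cv2.resize(f["pixels"][120:360,200:640,::-1],(550,300))]))
for n,p in dict(dark=(.5723,-.2766,.176),tall=(.5234,.2911,.206),jar=(.4918,-.299,.115),salt=(.4399,.2875,.1),gar=(.4113,-.3214,.07)).items():
    print(n,((proj(g,np.array(p))-[150,90])*5/3).round(),((proj(f,np.array(p))-[200,120])*1.25+[0,300]).round())
E
```

```text
time: 30.75
position: [0.3316, 0.2931, 0.28]
tcp_rot: [-0.008, 3.14, 0.001]
wrist_force: [0.2, 0.1, 0.5]
gripper_width: 0.0854
gripper_force: 0.0
dark [484. 116.] [194. 422.]
tall [ 51. 149.] [150. 256.]
jar [490. 178.] [123. 477.]
salt [ 71. 215.] [112. 305.]
gar [498. 235.] [ 55. 519.]
```

View pics/end.png

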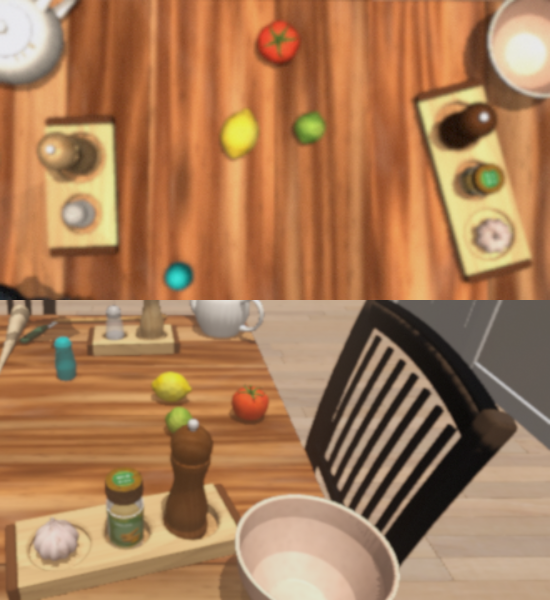

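All five tops match their predicted pixels: dark knob (484,118), tall knob (51,150), jar (490,178), shaker (75,213), garlic (493,236). They stand upright, and the fruit hasn't moved. Handing in.

```bash
python3 -c "
from bench import bot; print(bot.finish_job())"
```

```text
the job is handed in; nothing more can be done
None
```

I handed the job in at about 31 s on the robot's clock; no verdict came back, but in the last pictures both mills, the jar, the shaker and the garlic stood upright in their wells and the fruit hadn't moved.

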